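Sort power components into the kit trays

TASK

Sort the loose power components into the kit trays: both capacitors into the blue tray, both heat sinks into the yellow tray and the transformer into the green tray, each standing upright flat on the tray's floor. Leave the amber jar and the orange tape roll where they are.

Things in the scene. Friction and masses are not known exactly. Their poses are not given: they have to be found in the camera images.
- cap_black: electrolytic capacitor, a plain can standing upright on the table: black sleeve, diameter 30 mm, height 50 mm, bright aluminium top with a dark cross. Origin at the centre of its underside, z up along its axis. About 50 to 100 g.
- cap_brown: electrolytic capacitor, a plain can standing upright on the table: brown sleeve, diameter 35 mm, height 50 mm, bright aluminium top with a dark cross. Origin at the centre of its underside, z up along its axis. About 50 to 100 g.
- sink_silver: finned heat sink standing upright on the table: bare silver aluminium, 26 (x) x 42 (y) x 50 mm high, a back plate on its -x side with six upright fins towards +x, like a comb from above; it can be gripped across the 26 mm (back plate to fin tips) or across the 42 mm. Origin at the centre of its underside, z up. About 40 to 85 g.
- sink_black: finned heat sink standing upright on the table: black anodised, 26 (x) x 42 (y) x 50 mm high, a back plate on its -x side with six upright fins towards +x, like a comb from above; it can be gripped across the 26 mm (back plate to fin tips) or across the 42 mm. Origin at the centre of its underside, z up. About 40 to 85 g.
- transformer: ferrite-core transformer standing on the table: dark grey core with a bright yellow taped winding, overall 36 (x, across the winding) x 44 (y, along the core) x 46 mm high. Origin at the centre of its underside, z up. It can be gripped across the 36 mm or the 44 mm. About 85 to 170 g.
- tray_blue: injection-moulded shallow open tray, fixed to the table, outside 80 (x) x 148 (y) x 15 mm high, walls and floor 3 mm thick, inside 74 x 142 mm; origin at the centre of its underside (on the table), z up, y along its long side; no partition inside. Its colour is blue.
- tray_yellow: injection-moulded shallow open tray, fixed to the table, outside 80 (x) x 148 (y) x 15 mm high, walls and floor 3 mm thick, inside 74 x 142 mm; origin at the centre of its underside (on the table), z up, y along its long side; no partition inside. Its colour is yellow.
- tray_green: injection-moulded shallow open tray, fixed to the table, outside 80 (x) x 148 (y) x 15 mm high, walls and floor 3 mm thick, inside 74 x 142 mm; origin at the centre of its underside (on the table), z up, y along its long side; no partition inside. Its colour is green.
- jar: small closed amber glass jar with a white cap among the parts, diameter 42 mm, height 52 mm, loose; to be left alone. Origin at the centre of its underside.
- tape: roll of orange tape lying flat among the parts, outer diameter 60 mm, inner 40 mm, height 19 mm, loose; to be left alone. Origin at the centre of its underside.
There are look-alikes about, which are no part of the job. Leave any purple look-alike of the cap_black alone.

How it is judged:
By the outcome, as a careful person would: the job done as asked, in the order asked, and still so for the second after the job is handed in, with the robot touching nothing.
It also fails if it takes over 120 s, if anything falls off the work surface, if the arm or the gripper's body presses on something with over 40 N, if the wrist force passes 120 N, or if a joint passes its speed limit or range.

ROBOT

A 6-joint arm with a two-finger parallel gripper is mounted at the origin on the work surface. World frame = base frame: x ahead of the robot, y to its left, z up, the work surface at z = 0. Lengths are in m, angles in rad, forces in N, time in s.
With the tool pointing down it reaches from about 0.25 to 0.85 m from the base axis. Payload 12.5 kg.
Tool frame: the origin (TCP) lies at the very end of the fingers, on their centre line; the grasp point (between the pads) lies 19 mm behind it; z points along the fingers, y is the line along which they close (so a half turn about z gives the same grasp; the last joint's range is limited). The gripper opens to 93 mm and grips with 3 to 60 N. Pads are 15 mm wide; open, the fingers measure 128 mm over their backs; the gripper's body (75 mm by 188 mm) begins 65 mm behind the grasp point.
Start: joints at [1.117, 0.351, 1.652, -0, 1.139, -0.085], TCP at [0.198, 0.513, 0.219] pointing down, gripper open.
Joint ranges: [-2.75, 2.75], [-0.79, 2.1], [0.01, 2.65], [-1.57, 4.71], [0.07, 3.14], [-2.87, 2.87]. Speed limits (rad/s): [2.22, 2.22, 2.79, 3.14, 3.14, 3.14].

INTERFACE

Orientations are given as a unit quaternion [x, y, z, w].
In Python, from workcell import sensors, viewer, ticket gives the robot as it stands.
- The arm moves only by the tool carry_out, never from a script. Its arguments are lists of equal length, an entry for each row: "translation": the shift along the tool's x, y, z in mm, a list of three; "angular": the turn, a rotation vector about the tool's x, y, z in rad, a list of three; "gripper": the opening, from 0 (shut) to 1 (fully open). In form: {"translation": [[tx, ty, tz], ...], "angular": [[rx, ry, rz], ...], "gripper": [gripper, ...]}. A call has 1 to 12 rows; each row shifts and turns the commanded pose from where the row before left it, along the tool's axes as they then stand; what a row does not reach is not made up. A row lasts 1/8 s, in which the tool goes at most 62.5 mm and 10.7 degrees, less where a joint would pass 70% of its speed; a pose out of reach is approached as far as the arm can. A call is refused whole if a number of a shift passes 62.5 or a number of a turn 0.188, either way. A call with a gripper value outside its range is refused whole. The fingers move at their own pace and stop on an object; "squeeze" is the grip in N (left out, the last holds). Time passes only in rows, so rows that do not move let the fingers close. It gives the time, the measured TCP pose, the force, the opening and the grip force at its end, in the units of the state.
- sensors.state(): the state, without advancing time (a new reading comes with each control period).
- viewer.get_image(name): name is "scene" or "top" or "wrist"; returns the picture (480x640x3 uint8, red, green, blue); there is no depth.
- viewer.camera_info(name): a dict with "camera_matrix" (3x3 intrinsics, pixels), "world_from_camera" (4x4, takes a point from camera to world coordinates). Camera axes: x right, y up, looking along -z (the intrinsics and any distortion apply to the point x, -y, -z); pixel columns grow to the right and rows downward; lengths in m; the calibration is good to about 2 mm. A picture is of the moment at which its call begins: read the wrist's pose just before it. camera_info takes no time and is no camera call; for the wrist camera it gives the pose at the moment of the call.
- ticket.close_job(): hands the job in; it is judged then, once.
The state is a dict: "time": time; "joint_positions": joint angles; "dq": joint speeds; "effort": joint torques, N m; "ee_pos": TCP position; "tool_rot": TCP orientation; "wrist_force": force on the tool from outside, world axes, zero at the start; "ft_torque": the same for the moment, N m; "opening": finger opening in m; "grasp_force": force on a finger pad.
Only numpy, scipy, OpenCV 4.12 (cv2) and the standard library are available. Lean on these libraries where they do the work, as an engineer would, in place of code of your own. Each camera call takes 0.05 s, during which the arm holds its last target. There are 200 camera calls.

## Working session

There is one attempt and no reset: what is moved stays moved. The work goes in short steps, Python scripts to look and compute and a tool call to move; the robot and the scene stay as the last step left them, time stands still between calls to the robot, and variables do not carry over. Pictures are saved under pics/ and viewed, at most 14 in all, crops included, and the job is handed in when it is done.

Besides the shell and the picture viewer there is one more tool, called after "Request:" by a JSON object that holds its "api" and its "payload", one argument or row to a line. carry_out: Moves the arm, as the interface text tells. Its arguments: {"type":"object","properties":{"translation":{"type":"array","items":{"type":"array","items":{"type":"number"}}},"angular":{"type":"array","items":{"type":"array","items":{"type":"number"}}},"gripper":{"type":"array","items":{"type":"number"}},"squeeze":{"type":"number"}},"required":["translation","angular","gripper"]}

```bash
ls; mkdir -p pics
python3 - <<'E'
from workcell import sensors, viewer
import cv2,json
print(sensors.state())
for n in("scene","top"):
    cv2.imwrite(f"pics/{n}0.png",viewer.get_image(n)[:,:,::-1]); print(n,viewer.camera_info(n))
print(viewer.camera_info("wrist"))
E
```

```text
pics
{'time': 0.0, 'joint_positions': array([ 1.11740345e+00,  3.51237294e-01,  1.65244508e+00, -2.49244120e-05,
        1.13905842e+00, -8.45775712e-02]), 'dq': array([-7.37546245e-04,  4.07778030e-04,  3.22449847e-05, -1.11984595e-03,
       -2.82639735e-03, -2.61860353e-05]), 'effort': array([-4.32263178e-04, -4.97319174e+01, -2.85251498e+01,  6.98675564e-02,
        2.57713837e-02, -3.18058267e-05]), 'ee_pos': array([0.19809975, 0.51271551, 0.21809286]), 'tool_rot': array([ 1.83359098e-01,  9.83045834e-01, -5.56435701e-04, -1.41652615e-04]), 'wrist_force': array([-0.03179345,  0.63770672, -0.1415759 ]), 'ft_torque': array([ 0.02599928,  0.01696943, -0.03336106]), 'grasp_force': 0.0, 'opening': 0.09287659702103472}
scene {'camera_matrix': array([[475.18717146,   0.        , 319.78237248],
       [  0.        , 475.18717146, 236.45854184],
       [  0.        ,   0.        ,   1.        ]]), 'world_from_camera': array([[ 0.21208906, -0.78034169,  0.58828996,  0.93474502],
       [ 0.97714169,  0.16035926, -0.13956731, -0.11140213],
       [ 0.01457244,  0.60444335,  0.79651484,  0.
[... 257 characters left out ...]
_from_camera': array([[-0.00759208,  0.99748458, -0.07047599,  0.42936698],
       [-0.99989945, -0.00841681, -0.01141274, -0.0156712 ],
       [-0.01197721,  0.07038226,  0.99744819,  1.11883358],
       [ 0.        ,  0.        ,  0.        ,  1.        ]])}
{'camera_matrix': array([[334.76222867,   0.        , 322.43332397],
       [  0.        , 334.76222867, 240.25278093],
       [  0.        ,   0.        ,   1.        ]]), 'world_from_camera': array([[ 0.36114219, -0.89312053, -0.26816422,  0.12328179],
       [ 0.93251004,  0.34552947,  0.10504478,  0.54227891],
       [-0.001159  , -0.28800193,  0.95762913,  0.38457749],
       [ 0.        ,  0.        ,  0.        ,  1.        ]])}
```

View pics/top0.png

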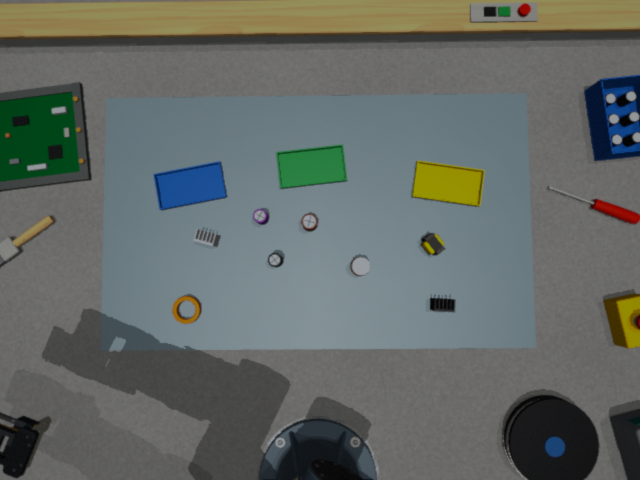

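View pics/scene0.png

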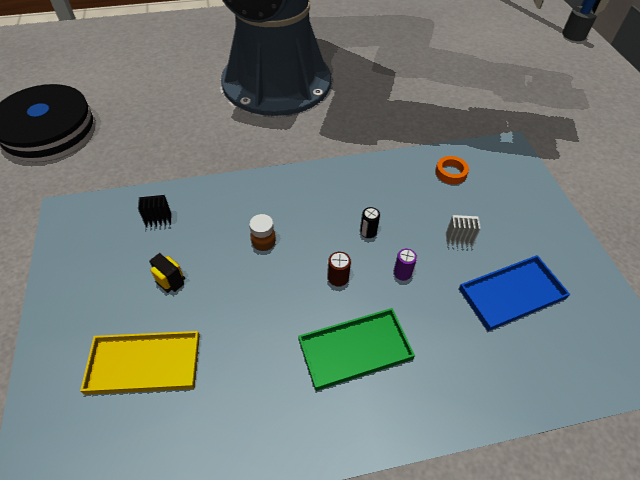

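Candidates in the top view:
- **cap_black:** the black can at (275,259). The purple look-alike at (261,216) is excluded.
- **cap_brown:** (310,222). The jar at (360,266) has a plain white cap, so it is not this.
- **Sinks:** silver at (207,238), black at (443,304).
- **Transformer:** (433,244).
- **Trays:** blue (191,186), green (312,167), yellow (448,184).
- **Tape:** (187,309).

Next I'll measure these and check one close crop.

```bash
cat > h.py <<'E'
import numpy as np, cv2
from workcell import sensors, viewer
from scipy.spatial.transform import Rotation as R
def cast(info,px,z):
    px=np.atleast_2d(px).astype(float); K=info["camera_matrix"]; T=info["world_from_camera"]
    d=np.c_[(px[:,0]-K[0,2])/K[0,0],-(px[:,1]-K[1,2])/K[1,1],-np.ones(len(px))]@T[:3,:3].T
    o=T[:3,3]; return o+d*((z-o[2])/d[:,2])[:,None]
def proj(info,p):
    K=info["camera_matrix"]; T=info["world_from_camera"]
    c=(np.atleast_2d(p)-T[:3,3])@T[:3,:3]
    return np.c_[K[0,0]*c[:,0]/-c[:,2]+K[0,2],-K[1,1]*c[:,1]/-c[:,2]+K[1,2]]
E
python3 - <<'E'
from h import *
im=cv2.imread("pics/top0.png"); i=viewer.camera_info("top")
hsv=cv2.cvtColor(im,cv2.COLOR_BGR2HSV)
lim={"blue":((105,150,60),(125,255,255)),"green":((50,150,40),(75,255,255)),"yellow":((20,150,60),(32,255,255))}
for n,(a,b) in lim.items():
    m=cv2.inRange(hsv,a,b); m[:, :100]=0; m[:,540:]=0; m[:90]=0
    c=max(cv2.findContours(m,0,2)[0],key=cv2.contourArea)
    r=cv2.minAreaRect(c); P=cast(i,cv2.boxPoints(r),.015)[:,:2]
    e=[P[1]-P[0],P[2]-P[1]]; L=max(e,key=np.linalg.norm)
    print(n,P.mean(0).round(4),[np.linalg.norm(x).round(4) for x in e],"long dir deg",np.degrees(np.arctan2(L[1],L[0])).round(1))
for n,p,z in [("cap_black",(275,259),.05),("brown",(310,221),.05),("purple",(261,215),.05),("jar",(360,265),.052),("trafo",(433,243),.046),("sinkB",(443,302),.05),("sinkS",(207,236),.05),("tape",(187,309),.019)]:
    print(n,cast(i,p,z)[0].round(3))
a=cv2.resize(im[195:325,165:300],None,fx=3,fy=3,interpolation=2);b=cv2.resize(im[195:325,295:470],None,fx=3,fy=3,interpolation=2)
cv2.imwrite("pics/crop0.png",np.vstack([np.hstack([a[:,:],b])])[:, :800] if 0 else cv2.resize(np.hstack([a,b]),(800,336)))
E
```

```text
blue [0.6262 0.2752] [np.float64(0.1496), np.float64(0.0803)] long dir deg -79.5
green [0.6661 0.0092] [np.float64(0.1448), np.float64(0.0792)] long dir deg -84.0
yellow [ 0.6257 -0.2878] [np.float64(0.0804), np.float64(0.149)] long dir deg -98.9
cap_black [0.462 0.085 0.05 ]
brown [0.542 0.011 0.05 ]
purple [0.555 0.115 0.05 ]
jar [ 0.448 -0.092  0.052]
trafo [ 0.493 -0.246  0.046]
sinkB [ 0.371 -0.263  0.05 ]
sinkS [0.512 0.228 0.05 ]
tape [0.358 0.277 0.019]
```

View pics/crop0.png

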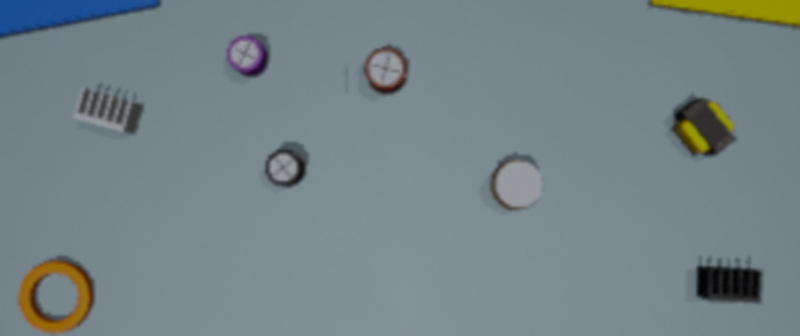

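The crop confirms the choice. cap_black is the black-sleeved can at crop (284,167), the purple can is at (246,54), brown is at (386,69), and the jar at (517,183) has no cross. I'll start with cap_black.

Request:
{"api": "carry_out", "payload": {
  "translation": [
    [0,0,0],
    [0,0,0],
    [0,0,0],
    [0,0,0],
    [0,0,0],
    [0,0,0]
  ],
  "angular": [
    [0,0,0.17],
    [0,0,0.17],
    [0,0,0.17],
    [0,0,0.17],
    [0,0,0.17],
    [0,0,0.17]
  ],
  "gripper": [0.8,0.8,0.8,0.8,0.8,0.8]
}}

```text
time: 0.85
ee_pos: [0.1981, 0.5129, 0.2183]
tool_rot: [0.642, 0.767, -0.0, 0.0]
wrist_force: [1.0, -0.3, 0.3]
opening: 0.0746
grasp_force: 0.0
```

Request:
{"api": "carry_out", "payload": {
  "translation": [
    [-39,15,5],
    [-39,15,5],
    [-39,15,5],
    [-39,15,5],
    [-39,15,5],
    [-39,15,5],
    [-39,15,5],
    [-39,15,5],
    [-39,15,5],
    [-39,15,5],
    [-39,15,5],
    [-39,15,5]
  ],
  "angular": [
    [0,0,0],
    [0,0,0],
    [0,0,0],
    [0,0,0],
    [0,0,0],
    [0,0,0],
    [0,0,0],
    [0,0,0],
    [0,0,0],
    [0,0,0],
    [0,0,0],
    [0,0,0]
  ],
  "gripper": [0.8,0.8,0.8,0.8,0.8,0.8,0.8,0.8,0.8,0.8,0.8,0.8]
}}

```text
time: 2.35
ee_pos: [0.4604, 0.084, 0.1583]
tool_rot: [0.64, 0.768, -0.0, -0.0]
wrist_force: [0.5, 0.8, -0.5]
opening: 0.0742
grasp_force: 0.0
```

```bash
cat >> h.py <<'E'
def plan(x,y,z,deg=None):
    s=sensors.state(); M=R.from_quat(s["tool_rot"]).as_matrix(); p=np.array(s["ee_pos"])
    a=np.degrees(np.arctan2(M[1,1],M[0,1])); d=0
    if deg is not None:
        d=(deg-a+90)%180-90; M=M@R.from_rotvec([0,0,-np.radians(d)]).as_matrix()
    print("t",round(s["time"],2),"pos",p.round(4),"toolY",a.round(1),"q6",s["joint_positions"][5].round(2),"tilt",M[2].round(3),"rz",round(-np.radians(d),3),"then dT mm",((np.array([x,y,z])-p)@M*1e3).round(1))
def wrist(name):
    i=viewer.camera_info("wrist"); im=viewer.get_image("wrist")[:,:,::-1].copy(); cv2.imwrite(f"pics/{name}.png",im); return i,im
E
python3 - <<'E'
from h import *
plan(.462,.085,.15,10.5)
i,im=wrist("w1"); print(i["world_from_camera"].round(3)); print(proj(i,[[.462,.085,.05]]))
E
```

```text
t 2.35 pos [0.4604 0.084  0.1583] toolY 10.4 q6 -0.1 tilt [ 0. -0. -1.] rz -0.001 then dT mm [0.7 1.7 8.3]
[[ 0.984 -0.173 -0.052  0.446]
 [ 0.18   0.942  0.283  0.163]
 [-0.    -0.288  0.958  0.325]
 [ 0.     0.     0.     1.   ]]
[[324.3812103  237.33735645]]
```

View pics/w1.png

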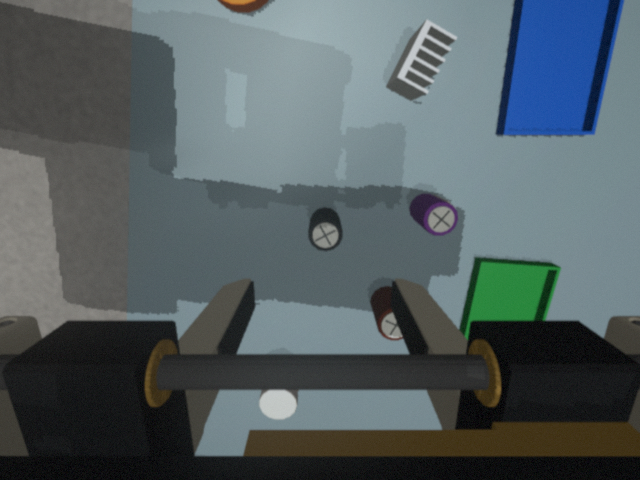

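The cap_black top is at (325,235), about 2 mm from the prediction. Descending and gripping.

Request:
{"api": "carry_out", "payload": {
  "translation": [
    [3,2,30],
    [0,0,30],
    [0,0,30],
    [0,0,26],
    [0,0,15],
    [0,0,5],
    [0,0,0],
    [0,0,0],
    [0,0,0],
    [0,0,0]
  ],
  "angular": [
    [0,0,0],
    [0,0,0],
    [0,0,0],
    [0,0,0],
    [0,0,0],
    [0,0,0],
    [0,0,0],
    [0,0,0],
    [0,0,0],
    [0,0,0]
  ],
  "gripper": [0.6,0.6,0.6,0.6,0.6,0.6,0.6,0.2,0.2,0.2],
  "squeeze": 25
}}

```text
time: 3.65
ee_pos: [0.4615, 0.0887, 0.0229]
tool_rot: [0.64, 0.768, 0.0, 0.0]
wrist_force: [-0.2, -0.6, 0.6]
opening: 0.0307
grasp_force: 0.1
```

Request:
{"api": "carry_out", "payload": {
  "translation": [
    [0,0,0],
    [0,0,-20],
    [0,0,-35],
    [0,0,-35]
  ],
  "angular": [
    [0,0,0],
    [0,0,0],
    [0,0,0],
    [0,0,0]
  ],
  "gripper": [0.2,0.2,0.2,0.2]
}}

```text
time: 4.15
ee_pos: [0.4611, 0.0886, 0.1135]
tool_rot: [0.64, 0.768, -0.0, -0.0]
wrist_force: [-0.5, -0.0, -0.8]
opening: 0.0297
grasp_force: 25.0
```

Run:
```python
from h import *
plan(.620,.310,.075,10.5); s=sensors.state(); print(s["opening"],s["grasp_force"])
```

```text
t 4.15 pos [0.4611 0.0886 0.1135] toolY 10.4 q6 -0.09 tilt [ 0.    -0.001 -1.   ] rz -0.001 then dT mm [188.7 196.6  38.4]
0.029654400311879287 24.9988254904747
```

Request:
{"api": "carry_out", "payload": {
  "translation": [
    [20,20,0],
    [30,32,0],
    [30,32,0],
    [30,32,0],
    [30,32,0],
    [30,32,0],
    [19,17,0],
    [0,0,0],
    [0,0,30],
    [0,0,30],
    [0,0,17],
    [0,0,6]
  ],
  "angular": [
    [0,0,0],
    [0,0,0],
    [0,0,0],
    [0,0,0],
    [0,0,0],
    [0,0,0],
    [0,0,0],
    [0,0,0],
    [0,0,0],
    [0,0,0],
    [0,0,0],
    [0,0,0]
  ],
  "gripper": [0.2,0.2,0.2,0.2,0.2,0.2,0.2,0.2,0.2,0.2,0.2,0.2]
}}

```text
time: 5.65
ee_pos: [0.6205, 0.3095, 0.029]
tool_rot: [0.64, 0.768, -0.001, -0.0]
wrist_force: [-0.1, -0.1, -1.2]
opening: 0.0294
grasp_force: 25.0
```

Run:
```python
from h import *
plan(.620,.310,.0262,10.5); print(sensors.state()["wrist_force"])
```

```text
t 5.65 pos [0.6205 0.3095 0.029 ] toolY 10.4 q6 0.21 tilt [-0.    -0.001 -1.   ] rz -0.002 then dT mm [ 0.5 -0.4  2.8]
[-0.06569593 -0.05672727 -1.24401222]
```

Request:
{"api": "carry_out", "payload": {
  "translation": [
    [0,0,1],
    [0,0,0],
    [0,0,0],
    [0,0,0],
    [0,0,-20],
    [0,0,-35],
    [0,0,-35],
    [0,0,-35]
  ],
  "angular": [
    [0,0,0],
    [0,0,0],
    [0,0,0],
    [0,0,0],
    [0,0,0],
    [0,0,0],
    [0,0,0],
    [0,0,0]
  ],
  "gripper": [0.2,0.2,0.6,0.6,0.6,0.65,0.65,0.65]
}}

```text
time: 6.65
ee_pos: [0.6211, 0.3103, 0.1565]
tool_rot: [0.64, 0.768, 0.001, 0.0]
wrist_force: [-0.1, 0.1, -0.0]
opening: 0.0602
grasp_force: 0.0
```

Request:
{"api": "carry_out", "payload": {
  "translation": [
    [-20,-10,0],
    [-37,-17,0],
    [-37,-17,0],
    [-37,-17,0],
    [-37,-17,0],
    [-37,-17,0],
    [-37,-17,0],
    [-25,-12,0],
    [-12,-7,0],
    [0,0,0]
  ],
  "angular": [
    [0,0,0],
    [0,0,0],
    [0,0,0],
    [0,0,0],
    [0,0,0],
    [0,0,0],
    [0,0,0],
    [0,0,0],
    [0,0,0],
    [0,0,0]
  ],
  "gripper": [0.65,0.65,0.65,0.65,0.65,0.65,0.65,0.65,0.65,0.65]
}}

```text
time: 7.9
ee_pos: [0.5428, 0.0119, 0.1544]
tool_rot: [0.64, 0.768, 0.0, 0.0]
wrist_force: [0.2, -0.2, 0.4]
opening: 0.0608
grasp_force: 0.0
```

Run:
```python
from h import *
i,im=wrist("w2"); print(proj(i,[[.542,.011,.05]]))
h=cv2.cvtColor(im,cv2.COLOR_BGR2HSV); m=((h[...,1]<40)&(h[...,2]>150)).astype(np.uint8); m[300:]=0
m=cv2.morphologyEx(m,cv2.MORPH_CLOSE,np.ones((5,5)))
for c in cv2.findContours(m,0,2)[0]:
    if 150<cv2.contourArea(c)<4000:
        e=cv2.minEnclosingCircle(c); print(e,cast(i,e[0],.05).round(4))
plan(.542,.011,.0225,10.5)
```

```text
[[321.15462358 240.21793145]]
((296.5, 293.0), 29.12483024597168) [[ 0.5292 -0.041   0.05  ]]
((145.0, 288.0), 63.95320510864258) [[ 0.397  -0.0602  0.05  ]]
((328.0876159667969, 102.40206146240234), 16.092763900756836) [[0.5278 0.1184 0.05  ]]
((288.45208740234375, 102.05931091308594), 23.945053100585938) [[0.4985 0.1133 0.05  ]]
((303.0, 74.5), 19.05921745300293) [[0.5062 0.1338 0.05  ]]
((230.89910888671875, 95.9551010131836), 40.25443649291992) [[0.4555 0.1097 0.05  ]]
t 7.95 pos [0.5429 0.0124 0.1542] toolY 10.4 q6 -0.24 tilt [-0.     0.001 -1.   ] rz -0.002 then dT mm [ -1.2  -1.3 131.7]
```

View pics/w2.png

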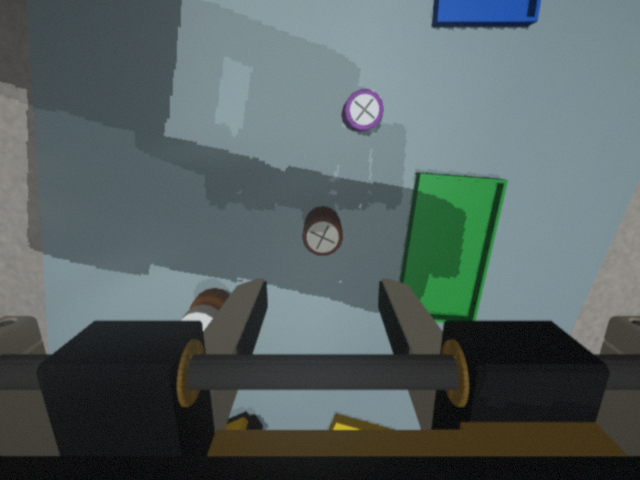

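Brown top is at (322,236), about 3 mm along +x from the prediction. Descending.

Request:
{"api": "carry_out", "payload": {
  "translation": [
    [2,0,30],
    [0,0,30],
    [0,0,30],
    [0,0,25],
    [0,0,12],
    [0,0,5],
    [0,0,0],
    [0,0,0],
    [0,0,0],
    [0,0,0],
    [0,0,0]
  ],
  "angular": [
    [0,0,0],
    [0,0,0],
    [0,0,0],
    [0,0,0],
    [0,0,0],
    [0,0,0],
    [0,0,0],
    [0,0,0],
    [0,0,0],
    [0,0,0],
    [0,0,0]
  ],
  "gripper": [0.65,0.65,0.65,0.65,0.65,0.65,0.65,0.25,0.25,0.25,0.25]
}}

```text
time: 9.32
ee_pos: [0.5424, 0.014, 0.0219]
tool_rot: [0.64, 0.768, 0.0, 0.0]
wrist_force: [-1.6, -0.4, 4.1]
opening: 0.0344
grasp_force: 25.0
```

Request:
{"api": "carry_out", "payload": {
  "translation": [
    [0,0,-20],
    [0,0,-35],
    [0,0,-35],
    [0,0,0]
  ],
  "angular": [
    [0,0,0],
    [0,0,0],
    [0,0,0],
    [0,0,0]
  ],
  "gripper": [0.25,0.25,0.25,0.25]
}}

```text
time: 9.82
ee_pos: [0.5435, 0.014, 0.1137]
tool_rot: [0.64, 0.768, 0.001, 0.002]
wrist_force: [0.4, -1.2, -0.9]
opening: 0.0347
grasp_force: 25.0
```

Run:
```python
from h import *
plan(.6326,.2408,.027,10.5)
```

```text
t 9.82 pos [0.5435 0.014  0.1137] toolY 10.4 q6 -0.24 tilt [-0.001  0.004 -1.   ] rz -0.001 then dT mm [206.9 128.6  87.1]
```

Request:
{"api": "carry_out", "payload": {
  "translation": [
    [20,12,0],
    [34,21,0],
    [34,21,0],
    [34,21,0],
    [34,21,0],
    [34,21,0],
    [17,11,0],
    [0,0,0],
    [0,0,30],
    [0,0,30],
    [0,0,18],
    [0,0,8]
  ],
  "angular": [
    [0,0,0],
    [0,0,0],
    [0,0,0],
    [0,0,0],
    [0,0,0],
    [0,0,0],
    [0,0,0],
    [0,0,0],
    [0,0,0],
    [0,0,0],
    [0,0,0],
    [0,0,0]
  ],
  "gripper": [0.25,0.25,0.25,0.25,0.25,0.25,0.25,0.25,0.25,0.25,0.25,0.25]
}}

```text
time: 11.32
ee_pos: [0.6301, 0.24, 0.0246]
tool_rot: [0.64, 0.768, -0.001, -0.0]
wrist_force: [-15.2, -4.6, 35.7]
opening: 0.0344
grasp_force: 25.0
```

Request:
{"api": "carry_out", "payload": {
  "translation": [
    [0,0,1],
    [0,0,1],
    [0,0,0]
  ],
  "angular": [
    [0,0,0],
    [0,0,0],
    [0,0,0]
  ],
  "gripper": [0.25,0.25,0.25]
}}

```text
time: 11.7
ee_pos: [0.6311, 0.2408, 0.0246]
tool_rot: [0.64, 0.768, 0.0, 0.0]
wrist_force: [-1.2, -1.1, 4.3]
opening: 0.0345
grasp_force: 25.0
```

Request:
{"api": "carry_out", "payload": {
  "translation": [
    [0,0,0],
    [0,0,0],
    [0,0,-10],
    [0,0,-35],
    [0,0,-45],
    [0,0,-40],
    [3,-35,0],
    [3,-35,0],
    [3,-30,0],
    [0,-19,0],
    [0,0,0]
  ],
  "angular": [
    [0,0,0],
    [0,0,0],
    [0,0,0],
    [0,0,0],
    [0,0,0],
    [0,0,0],
    [0,0,0],
    [0,0,0],
    [0,0,0],
    [0,0,0],
    [0,0,0]
  ],
  "gripper": [0.6,0.6,0.6,0.6,0.6,0.65,0.65,0.65,0.65,0.65,0.65]
}}

```text
time: 13.08
ee_pos: [0.5116, 0.2282, 0.1545]
tool_rot: [0.64, 0.769, 0.0, 0.0]
wrist_force: [0.5, -0.8, -0.3]
opening: 0.0605
grasp_force: 0.0
```

Run:
```python
from h import *
plan(.512,.228,.15)
i,im=wrist("w3"); print(proj(i,[[.512,.228,.05]]))
cv2.imwrite("pics/w3c.png",cv2.resize(im[60:320,160:560],None,fx=2,fy=2,interpolation=2))
```

```text
t 13.07 pos [0.5116 0.2282 0.1545] toolY 10.5 q6 0.15 tilt [ 0.     0.001 -1.   ] rz -0.0 then dT mm [-0.3  0.4  4.5]
[[322.73193447 239.68120014]]
```

View pics/w3c.png

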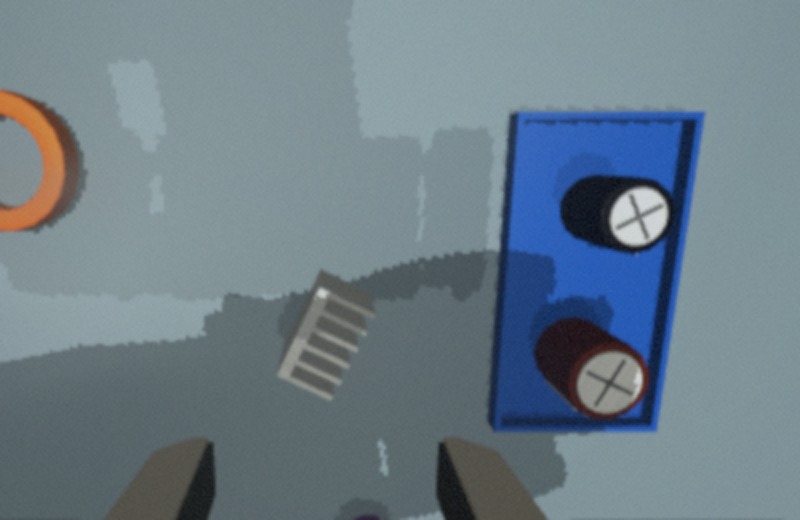

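Both caps stand in the blue tray, at crop (640,216) and (610,382). The silver sink's top corners are at crop (322,289), (281,377), (331,400) and (375,316), with the back plate on the left.

Run:
```python
from h import *
i=viewer.camera_info("wrist")
P=cast(i,[(321,204.5),(300.5,248.5),(325.5,260),(347.5,218)],.05)[:,:2]
c=P.mean(0);L=P[0]-P[1];L2=P[3]-P[2]
print(c,[np.degrees(np.arctan2(v[1],v[0])) for v in(L,L2)],np.linalg.norm(L),np.linalg.norm(P[3]-P[0]))
a=np.degrees(np.arctan2((L+L2)[1],(L+L2)[0]))-90
print(a);plan(c[0],c[1],.0225,a)
```

```text
[0.51253432 0.23384522] [np.float64(75.61057298100354), np.float64(74.28311908632888)] 0.04172666745584802 0.024685660334084748
-15.048791309527232
t 13.12 pos [0.5124 0.2283 0.1544] toolY 10.4 q6 0.15 tilt [ 0.001  0.001 -1.   ] rz 0.445 then dT mm [  5.3  -1.5 131.9]
```

Request:
{"api": "carry_out", "payload": {
  "translation": [
    [0,0,0],
    [0,0,0],
    [0,0,0],
    [5,-2,30],
    [0,0,30],
    [0,0,30],
    [0,0,25],
    [0,0,12],
    [0,0,5],
    [0,0,0]
  ],
  "angular": [
    [0,0,0.15],
    [0,0,0.15],
    [0,0,0.145],
    [0,0,0],
    [0,0,0],
    [0,0,0],
    [0,0,0],
    [0,0,0],
    [0,0,0],
    [0,0,0]
  ],
  "gripper": [0.6,0.6,0.6,0.6,0.6,0.6,0.6,0.6,0.6,0.6]
}}

```text
time: 14.38
ee_pos: [0.5118, 0.2336, 0.022]
tool_rot: [0.794, 0.608, 0.0, 0.0]
wrist_force: [-0.7, 0.4, 1.1]
opening: 0.0556
grasp_force: 0.0
```

Request:
{"api": "carry_out", "payload": {
  "translation": [
    [0,0,0],
    [0,0,0],
    [0,0,0],
    [0,0,0],
    [0,0,0],
    [0,0,-20],
    [0,0,-35],
    [0,0,-35],
    [0,0,0]
  ],
  "angular": [
    [0,0,0],
    [0,0,0],
    [0,0,0],
    [0,0,0],
    [0,0,0],
    [0,0,0],
    [0,0,0],
    [0,0,0],
    [0,0,0]
  ],
  "gripper": [0.15,0.15,0.15,0.15,0.15,0.15,0.15,0.15,0.15]
}}

```text
time: 15.5
ee_pos: [0.5126, 0.2339, 0.1138]
tool_rot: [0.794, 0.608, 0.002, 0.001]
wrist_force: [-0.8, 0.3, -1.7]
opening: 0.0256
grasp_force: 25.0
```

Run:
```python
from h import *
plan(.6203,-.3224,.027,-8.9)
```

```text
t 15.5 pos [0.5126 0.2339 0.1138] toolY -15.1 q6 0.61 tilt [ 0.002  0.004 -1.   ] rz -0.108 then dT mm [-533.1  192.2   86.4]
```

Request:
{"api": "carry_out", "payload": {
  "translation": [
    [0,0,0],
    [-25,9,0],
    [-45,16,0],
    [-50,18,0],
    [-50,18,0],
    [-50,18,0],
    [-50,18,0],
    [-50,18,0],
    [-50,18,0],
    [-50,18,0],
    [-50,18,0],
    [-35,13,0]
  ],
  "angular": [
    [0,0,-0.108],
    [0,0,0],
    [0,0,0],
    [0,0,0],
    [0,0,0],
    [0,0,0],
    [0,0,0],
    [0,0,0],
    [0,0,0],
    [0,0,0],
    [0,0,0],
    [0,0,0]
  ],
  "gripper": [0.15,0.15,0.15,0.15,0.15,0.15,0.15,0.15,0.15,0.15,0.15,0.15]
}}

```text
time: 17.0
ee_pos: [0.6126, -0.2956, 0.1097]
tool_rot: [0.76, 0.65, -0.0, -0.001]
wrist_force: [0.5, 0.5, -0.9]
opening: 0.0259
grasp_force: 25.0
```

Request:
{"api": "carry_out", "payload": {
  "translation": [
    [-28,10,0],
    [0,0,0],
    [0,0,25],
    [0,0,30],
    [0,0,16],
    [0,0,6]
  ],
  "angular": [
    [0,0,0],
    [0,0,0],
    [0,0,0],
    [0,0,0],
    [0,0,0],
    [0,0,0]
  ],
  "gripper": [0.15,0.15,0.15,0.15,0.15,0.15]
}}

```text
time: 17.75
ee_pos: [0.6184, -0.322, 0.0335]
tool_rot: [0.76, 0.65, -0.0, -0.001]
wrist_force: [-0.0, -0.5, -0.7]
opening: 0.0257
grasp_force: 25.0
```

Run:
```python
from h import *
plan(.6203,-.3224,.0255,-8.9)
```

```text
t 17.75 pos [ 0.6184 -0.322   0.0335] toolY -8.9 q6 -0.39 tilt [ 0.001 -0.002 -1.   ] rz 0.001 then dT mm [-0.1  1.9  8. ]
```

Request:
{"api": "carry_out", "payload": {
  "translation": [
    [0,0,4],
    [0,0,2],
    [0,0,1],
    [0,0,0],
    [0,0,0],
    [0,0,0],
    [0,0,0],
    [0,0,-15],
    [0,0,-35],
    [0,0,-45],
    [0,0,-35]
  ],
  "angular": [
    [0,0,0],
    [0,0,0],
    [0,0,0],
    [0,0,0],
    [0,0,0],
    [0,0,0],
    [0,0,0],
    [0,0,0],
    [0,0,0],
    [0,0,0],
    [0,0,0]
  ],
  "gripper": [0.15,0.15,0.15,0.15,0.5,0.5,0.5,0.5,0.5,0.6,0.6]
}}

```text
time: 19.12
ee_pos: [0.6192, -0.323, 0.1609]
tool_rot: [0.76, 0.65, 0.0, 0.001]
wrist_force: [1.0, -0.3, -1.2]
opening: 0.0554
grasp_force: 0.0
```

Request:
{"api": "carry_out", "payload": {
  "translation": [
    [2,-25,0],
    [3,-40,0],
    [3,-40,0],
    [3,-40,0],
    [3,-40,0],
    [3,-40,0],
    [3,-29,0],
    [0,0,0],
    [0,0,0]
  ],
  "angular": [
    [0,0,0],
    [0,0,0],
    [0,0,0],
    [0,0,0],
    [0,0,0],
    [0,0,0],
    [0,0,0],
    [0,0,0],
    [0,0,0]
  ],
  "gripper": [0.6,0.6,0.6,0.6,0.6,0.6,0.6,0.6,0.6]
}}

```text
time: 20.25
ee_pos: [0.3718, -0.2644, 0.1585]
tool_rot: [0.76, 0.65, 0.0, 0.001]
wrist_force: [-0.1, 0.2, 0.3]
opening: 0.0559
grasp_force: 0.0
```

Run:
```python
from h import *
plan(.371,-.263,.15)
i,im=wrist("w4"); print(proj(i,[[.371,-.263,.05]]))
cv2.imwrite("pics/w4c.png",cv2.resize(im[60:320,200:600],None,fx=2,fy=2,interpolation=2))
```

```text
t 20.25 pos [ 0.3718 -0.2644  0.1585] toolY -8.9 q6 -0.57 tilt [-0.001  0.002 -1.   ] rz -0.0 then dT mm [ 1.2 -1.   8.5]
[[321.16538069 236.59450348]]
```

View pics/w4c.png

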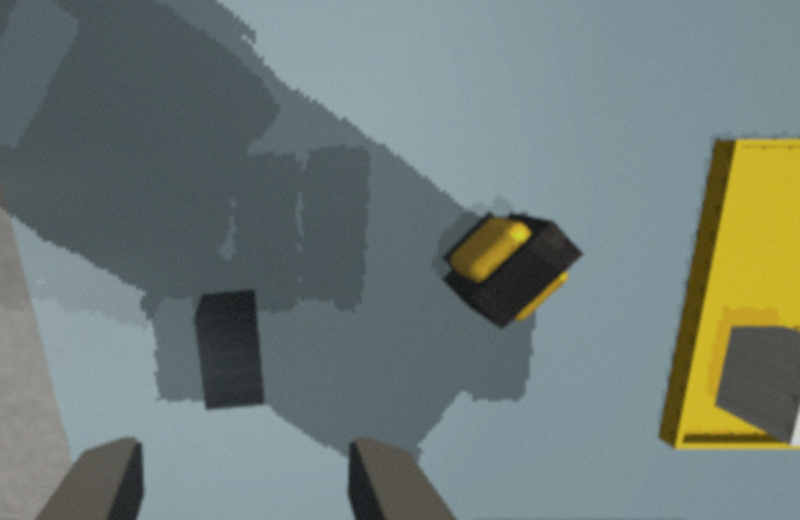

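Run:
```python
from h import *
im=cv2.imread("pics/w4.png")[190:280,280:350].astype(float)
cv2.imwrite("pics/w4d.png",cv2.resize(np.clip(im*3,0,255).astype(np.uint8),None,fx=6,fy=6,interpolation=2))
```

```text
(no output)
```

View pics/w4d.png

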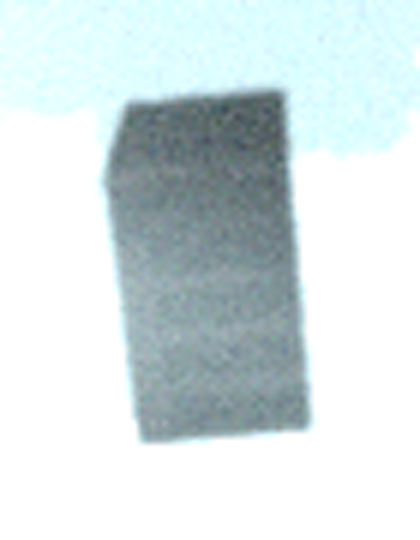

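The enlarged crop shows the black sink's top face corners at (106,180), (143,440), (310,428) and about (290,170).

Run:
```python
from h import *
i=viewer.camera_info("wrist")
P=cast(i,[(297.7,220),(303.8,263.3),(331.7,261.3),(328,218.3)],.05)[:,:2]
c=(P[0]+P[2])/2;L=P[0]-P[1];W=P[2]-P[1]
print(c,P.mean(0),np.degrees(np.arctan2(*L[::-1]))-90,np.degrees(np.arctan2(*W[::-1])),np.linalg.norm(L),np.linalg.norm(W))
plan(c[0],c[1],.0225,np.degrees(np.arctan2(*L[::-1]))-90)
```

```text
[ 0.36521052 -0.26592214] [ 0.36546464 -0.26606167] -2.2962264837928927 -4.571934556249307 0.03911331466449208 0.024460507476318647
t 20.3 pos [ 0.3718 -0.2643  0.1582] toolY -8.9 q6 -0.57 tilt [-0.001  0.001 -1.   ] rz -0.115 then dT mm [ -1.8  -6.7 135.7]
```

Request:
{"api": "carry_out", "payload": {
  "translation": [
    [0,0,0],
    [-1,-6,30],
    [0,0,30],
    [0,0,30],
    [0,0,25],
    [0,0,15],
    [0,0,6],
    [0,0,0]
  ],
  "angular": [
    [0,0,-0.1],
    [0,0,0],
    [0,0,0],
    [0,0,0],
    [0,0,0],
    [0,0,0],
    [0,0,0],
    [0,0,0]
  ],
  "gripper": [0.6,0.6,0.6,0.6,0.6,0.6,0.6,0.6]
}}

```text
time: 21.3
ee_pos: [0.3651, -0.2647, 0.0218]
tool_rot: [0.726, 0.687, 0.0, 0.0]
wrist_force: [-0.1, -0.2, -0.6]
opening: 0.0557
grasp_force: 0.0
```

Request:
{"api": "carry_out", "payload": {
  "translation": [
    [0,0,0],
    [0,0,0],
    [0,0,0],
    [0,0,0],
    [0,0,0],
    [0,0,-20],
    [0,0,-35],
    [0,0,-35],
    [0,0,0]
  ],
  "angular": [
    [0,0,0],
    [0,0,0],
    [0,0,0],
    [0,0,0],
    [0,0,0],
    [0,0,0],
    [0,0,0],
    [0,0,0],
    [0,0,0]
  ],
  "gripper": [0.15,0.15,0.15,0.15,0.15,0.15,0.15,0.15,0.15]
}}

```text
time: 22.42
ee_pos: [0.3658, -0.2653, 0.1134]
tool_rot: [0.726, 0.687, 0.0, 0.002]
wrist_force: [-0.2, 1.0, -0.6]
opening: 0.0258
grasp_force: 25.0
```

Run:
```python
from h import *
plan(.6311,-.2532,.0255,-8.9)
```

```text
t 22.43 pos [ 0.3658 -0.2653  0.1134] toolY -3.1 q6 -0.68 tilt [-0.002  0.003 -1.   ] rz 0.1 then dT mm [ 53.2 260.   88.7]
```

Request:
{"api": "carry_out", "payload": {
  "translation": [
    [0,0,0],
    [5,25,0],
    [8,40,0],
    [8,40,0],
    [8,40,0],
    [8,40,0],
    [8,40,0],
    [8,35,0],
    [0,0,0],
    [0,0,25],
    [0,0,35],
    [0,0,12]
  ],
  "angular": [
    [0,0,0.1],
    [0,0,0],
    [0,0,0],
    [0,0,0],
    [0,0,0],
    [0,0,0],
    [0,0,0],
    [0,0,0],
    [0,0,0],
    [0,0,0],
    [0,0,0],
    [0,0,0]
  ],
  "gripper": [0.15,0.15,0.15,0.15,0.15,0.15,0.15,0.15,0.15,0.15,0.15,0.15]
}}

```text
time: 23.92
ee_pos: [0.6277, -0.2517, 0.0366]
tool_rot: [0.76, 0.65, -0.001, -0.002]
wrist_force: [0.4, -1.0, -0.7]
opening: 0.0259
grasp_force: 25.0
```

Run:
```python
from h import *
plan(.6311,-.2532,.0255,-8.9)
```

```text
t 23.93 pos [ 0.6277 -0.2517  0.0366] toolY -8.9 q6 -0.29 tilt [ 0.001 -0.005 -1.   ] rz 0.0 then dT mm [-0.9  3.6 11.1]
```

Request:
{"api": "carry_out", "payload": {
  "translation": [
    [0,2,5],
    [0,0,2],
    [0,0,1],
    [0,0,1],
    [0,0,0],
    [0,0,0]
  ],
  "angular": [
    [0,0,0],
    [0,0,0],
    [0,0,0],
    [0,0,0],
    [0,0,0],
    [0,0,0]
  ],
  "gripper": [0.15,0.15,0.15,0.15,0.15,0.15]
}}

```text
time: 24.68
ee_pos: [0.632, -0.2526, 0.0308]
tool_rot: [0.76, 0.65, 0.0, 0.0]
wrist_force: [-0.6, 0.3, -0.9]
opening: 0.0256
grasp_force: 25.0
```

Request:
{"api": "carry_out", "payload": {
  "translation": [
    [0,0,0],
    [0,0,0],
    [0,0,0],
    [0,0,-15],
    [0,0,-35],
    [0,0,-45],
    [-3,-30,-35],
    [-4,-40,0],
    [-4,-40,0],
    [-3,-27,0],
    [0,0,0],
    [0,0,0]
  ],
  "angular": [
    [0,0,0],
    [0,0,0],
    [0,0,0],
    [0,0,0],
    [0,0,0],
    [0,0,0],
    [0,0,0],
    [0,0,0],
    [0,0,0],
    [0,0,0],
    [0,0,0],
    [0,0,0]
  ],
  "gripper": [0.5,0.5,0.5,0.5,0.5,0.6,0.7,0.7,0.7,0.7,0.7,0.7]
}}

```text
time: 26.18
ee_pos: [0.4953, -0.2455, 0.1614]
tool_rot: [0.76, 0.65, 0.0, 0.001]
wrist_force: [0.0, 1.2, 0.0]
opening: 0.065
grasp_force: 0.0
```

Run:
```python
from h import *
plan(.493,-.246,.15)
i,im=wrist("w5"); print(proj(i,[[.493,-.246,.046]]))
cv2.imwrite("pics/w5c.png",cv2.resize(np.clip(im[60:320,200:600]*1.6,0,255).astype(np.uint8),None,fx=2,fy=2,interpolation=2))
```

```text
t 26.18 pos [ 0.4953 -0.2455  0.1614] toolY -8.9 q6 -0.39 tilt [-0.001  0.001 -1.   ] rz -0.0 then dT mm [-0.8 -2.2 11.4]
[[319.77852791 236.64237024]]
```

View pics/w5c.png

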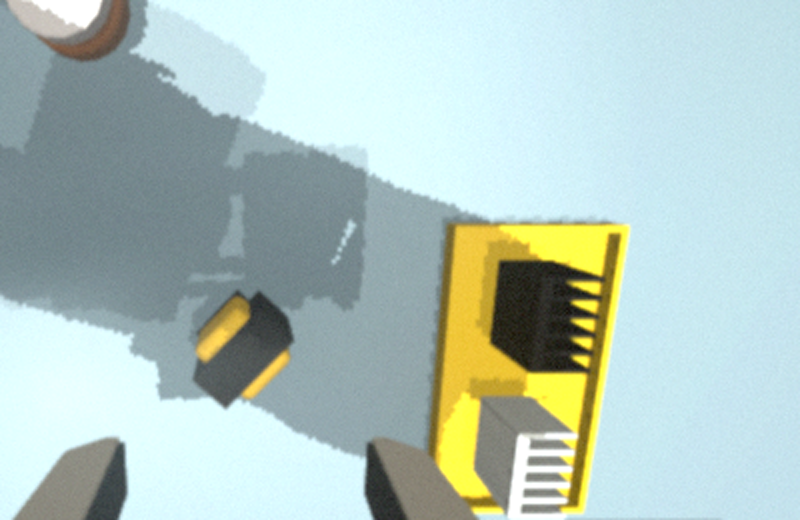

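Both sinks stand in the yellow tray. The transformer's core top is centred at crop (243,358), with the long axis at 45° in the image, about 36° in world.

Run:
```python
from h import *
c=cast(viewer.camera_info("wrist"),(321.5,239),.046)[0]; print(c); plan(c[0],c[1],.020,36)
```

```text
[ 0.49417488 -0.24815912  0.046     ]
t 26.23 pos [ 0.4953 -0.2455  0.1612] toolY -8.9 q6 -0.39 tilt [-0.001  0.001 -1.   ] rz -0.783 then dT mm [ -1.3  -2.6 141.2]
```

Request:
{"api": "carry_out", "payload": {
  "translation": [
    [0,0,0],
    [0,0,0],
    [0,0,0],
    [0,0,0],
    [0,0,0],
    [-1,-2,30],
    [0,0,35],
    [0,0,35],
    [0,0,22],
    [0,0,13],
    [0,0,6],
    [0,0,0]
  ],
  "angular": [
    [0,0,-0.157],
    [0,0,-0.157],
    [0,0,-0.157],
    [0,0,-0.157],
    [0,0,-0.155],
    [0,0,0],
    [0,0,0],
    [0,0,0],
    [0,0,0],
    [0,0,0],
    [0,0,0],
    [0,0,0]
  ],
  "gripper": [0.8,0.8,0.8,0.8,0.8,0.8,0.8,0.8,0.8,0.8,0.8,0.8]
}}

```text
time: 27.72
ee_pos: [0.4937, -0.2473, 0.0199]
tool_rot: [0.454, 0.891, -0.0, 0.0]
wrist_force: [0.9, 0.4, 0.2]
opening: 0.0742
grasp_force: 0.0
```

Request:
{"api": "carry_out", "payload": {
  "translation": [
    [0,0,0],
    [0,0,0],
    [0,0,0],
    [0,0,0],
    [0,0,0],
    [0,0,-20],
    [0,0,-35],
    [0,0,-35],
    [0,0,0]
  ],
  "angular": [
    [0,0,0],
    [0,0,0],
    [0,0,0],
    [0,0,0],
    [0,0,0],
    [0,0,0],
    [0,0,0],
    [0,0,0],
    [0,0,0]
  ],
  "gripper": [0.3,0.3,0.3,0.3,0.3,0.3,0.3,0.3,0.3],
  "squeeze": 30
}}

```text
time: 28.85
ee_pos: [0.4944, -0.2478, 0.1116]
tool_rot: [0.454, 0.891, -0.0, 0.002]
wrist_force: [0.1, 0.1, -1.1]
opening: 0.0441
grasp_force: 29.9
```

Run:
```python
from h import *
plan(.6661,.0092,.0255,6)
```

```text
t 28.85 pos [ 0.4944 -0.2478  0.1116] toolY 36.0 q6 -1.18 tilt [-0.002  0.003 -1.   ] rz 0.523 then dT mm [237.9 197.3  86.1]
```

Request:
{"api": "carry_out", "payload": {
  "translation": [
    [0,0,0],
    [0,0,0],
    [0,0,0],
    [20,17,0],
    [38,31,0],
    [40,33,0],
    [40,33,0],
    [40,33,0],
    [38,31,0],
    [20,18,0],
    [0,0,0]
  ],
  "angular": [
    [0,0,0.174],
    [0,0,0.174],
    [0,0,0.174],
    [0,0,0],
    [0,0,0],
    [0,0,0],
    [0,0,0],
    [0,0,0],
    [0,0,0],
    [0,0,0],
    [0,0,0]
  ],
  "gripper": [0.3,0.3,0.3,0.3,0.3,0.3,0.3,0.3,0.3,0.3,0.3]
}}

```text
time: 30.22
ee_pos: [0.6631, 0.0097, 0.1075]
tool_rot: [0.668, 0.744, -0.001, -0.001]
wrist_force: [-0.6, -0.8, -0.6]
opening: 0.0439
grasp_force: 29.9
```

Request:
{"api": "carry_out", "payload": {
  "translation": [
    [0,0,25],
    [0,0,35],
    [0,0,15],
    [0,0,3],
    [0,0,0],
    [0,0,0]
  ],
  "angular": [
    [0,0,0],
    [0,0,0],
    [0,0,0],
    [0,0,0],
    [0,0,0],
    [0,0,0]
  ],
  "gripper": [0.3,0.3,0.3,0.3,0.3,0.3]
}}

```text
time: 30.98
ee_pos: [0.6639, 0.0081, 0.0328]
tool_rot: [0.669, 0.744, 0.001, 0.001]
wrist_force: [-0.6, -0.1, -0.6]
opening: 0.0438
grasp_force: 29.9
```

Run:
```python
from h import *
plan(.6661,.0092,.0235,6)
```

```text
t 30.98 pos [0.6639 0.0081 0.0328] toolY 6.1 q6 -0.16 tilt [-0.     0.002 -1.   ] rz 0.001 then dT mm [0.9 2.3 9.3]
```

Request:
{"api": "carry_out", "payload": {
  "translation": [
    [0,2,5],
    [0,0,2],
    [0,0,1],
    [0,0,1],
    [0,0,0],
    [0,0,0]
  ],
  "angular": [
    [0,0,0],
    [0,0,0],
    [0,0,0],
    [0,0,0],
    [0,0,0],
    [0,0,0]
  ],
  "gripper": [0.3,0.3,0.3,0.3,0.3,0.3]
}}

```text
time: 31.72
ee_pos: [0.6653, 0.0084, 0.0229]
tool_rot: [0.669, 0.744, 0.0, 0.0]
wrist_force: [-2.1, 0.2, 4.1]
opening: 0.0438
grasp_force: 29.9
```

Gentle contact with the floor (4 N). Releasing, rising and backing off, then checking.

Request:
{"api": "carry_out", "payload": {
  "translation": [
    [0,0,0],
    [0,0,0],
    [0,0,0],
    [0,0,-10],
    [0,0,-35],
    [0,0,-45],
    [0,-40,-45],
    [0,-40,0],
    [0,-45,0],
    [0,-45,0],
    [0,-40,0],
    [0,0,0]
  ],
  "angular": [
    [0,0,0],
    [0,0,0],
    [0,0,0],
    [0,0,0],
    [0,0,0],
    [0,0,0],
    [0,0,0],
    [0,0,0],
    [0,0,0],
    [0,0,0],
    [0,0,0],
    [0,0,0]
  ],
  "gripper": [0.7,0.7,0.7,0.7,0.7,0.7,0.7,0.7,0.7,0.7,0.7,0.7]
}}

```text
time: 33.22
ee_pos: [0.4548, -0.0139, 0.1584]
tool_rot: [0.669, 0.743, 0.0, 0.0]
wrist_force: [0.1, -0.0, -0.6]
opening: 0.0649
grasp_force: 0.0
```

Run:
```python
from h import *
a=viewer.get_image("top")[130:330,140:500,::-1]; b=viewer.get_image("scene")[130:420,60:600,::-1]
cv2.imwrite("pics/end.png",np.vstack([cv2.resize(a,(540,300)),b]))
```

```text
(no output)
```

View pics/end.png

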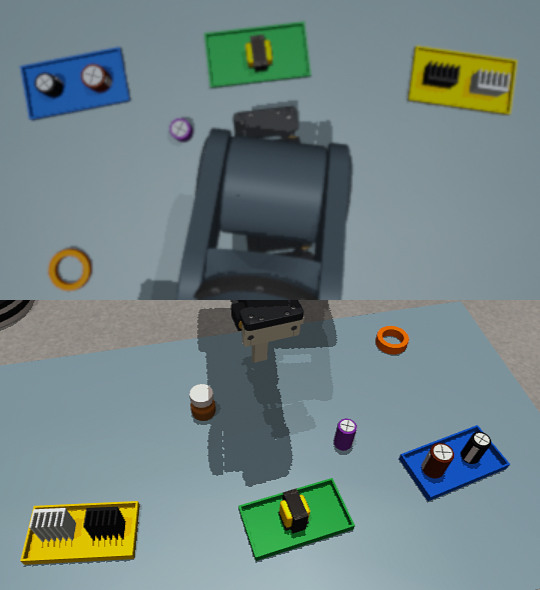

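All five parts stand upright in the right trays: blue (437,460) and (477,446), yellow (53,525) and (104,523), green (293,510). The jar, tape and purple can are unmoved.

```bash
python3 -c "
from workcell import ticket
print(ticket.close_job())"
```

```text
the job is handed in; nothing more can be done
None
```

I've handed the job in at about 33 s of the 120 s: both capacitors are in the blue tray, both heat sinks in the yellow and the transformer in the green, all upright in the last pictures; I released the black heat sink about 6 mm above its floor, and cap_brown's set-down peaked near 36 N at the wrist.

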